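# Turn a board over in its two-part carrier and uncover it

### The arm

A 6-joint arm with a two-finger parallel gripper is mounted at the origin on a cart in front of the work surface, level with it; the furniture and walls round the work are solid. World frame = base frame: x ahead of the robot, y to its left, z up, the work surface at z = 0. Lengths are in m, angles in rad, forces in N, time in s.
With the tool pointing down it reaches from about 0.425 to 0.95 m from the base axis. Payload 3.5 kg.
Tool frame: the origin (TCP) lies at the very end of the fingers, on their centre line; the grasp point (between the pads) lies 19 mm behind it; z points along the fingers, y is the line along which they close (so a half turn about z gives the same grasp; the last joint's range is limited). The gripper opens to 85 mm and grips with 20 to 120 N. Pads are 22 mm wide; open, the fingers measure 114 mm over their backs; the gripper's body (76 mm by 85 mm) begins 54 mm behind the grasp point. The pads swing forward as they close: fully open they stand 13 mm farther back than shut.
Start: joints at [-1.279, 0.286, 1.577, -0, 1.279, -0.15], TCP at [0.289, -0.61, 0.231] pointing down, gripper open.
Joint ranges: [-2.77, 2.77], [-0.9, 2.22], [0.21, 2.48], [-1.53, 4.67], [0.24, 2.81], [-2.84, 2.84]. Speed limits (rad/s): [2.79, 2.79, 3.14, 3.14, 3.14, 3.14].

### API

Orientations are given as a unit quaternion [x, y, z, w].
In Python, from plant import get_state, read_camera, sign_off, recognise gives the robot as it stands.
- The arm moves only by the tool arm_command, never from a script. Its argument "steps" is a list of rows, each an object with "translation": the shift along the tool's x, y, z scaled (see below), a list of three; "twist": the turn, a rotation vector about the tool's x, y, z scaled (see below), a list of three; "fingers": the opening, from -1 (shut) to 1 (fully open). In form: [{"translation": [x, y, z], "twist": [rx, ry, rz], "fingers": fingers}, ...]. A call has 1 to 5 rows; each row is the pose to reach, as a shift and turn from the pose commanded when the call began, along the tool's axes at that moment; what a row does not reach only later rows make up. The controller multiplies each number of a shift by 75 cm and each number of a turn by 60 degrees. A row lasts 1/8 s, in which the tool goes at most 62.5 mm and 10.7 degrees, less where a joint would pass 70% of its speed; a pose out of reach is approached as far as the arm can. A call with a number of a shift or a turn outside -1 to 1 is refused whole. A call with a gripper value outside its range is refused whole. The fingers move at their own pace and stop on an object; "grip_force" is the grip in N (left out, the last holds). Time passes only in rows, so rows that repeat a pose let the fingers close. It gives the time, the measured TCP pose, the force, the opening and the grip force at its end, in the units of the state.
- get_state(): the state, without advancing time (a new reading comes with each control period).
- read_camera(name): name is "scene" or "top"; returns a dict with "pixels" (384x512x3 uint8, red, green, blue), "K" (3x3 intrinsics, pixels), "k1" (the pictures are not rectified: a ray, as slopes to the right and down, at radius r is drawn at 1 + k1 r^2 times it, then the intrinsics apply), "R" (3x3) and "t" (3): a world point X has camera coordinates R X + t. Camera axes: x right, y down, z forward; pixel columns grow to the right and rows downward; lengths in m; the calibration is good to about 2 mm. A picture is of the moment at which its call begins. There is no depth.
- sign_off(): hands the job in; it is judged then, once.
Trained networks look in a picture, given as the dict that the camera call returned (one of the last four; its "shot" number tells which), for a name from the list of things; names that differ only in an ending like _2 or _b are one class to them, and where a whole thing is asked for, a point or a joint stands for the part that bears it (a point fixed in the world has none). Each returns a list of dicts, best first, with "conf" (0 to 1); they miss things now and then, are a little off and sometimes report something else, mostly with a low value. They report only what shows in the picture. A call takes as long as a camera call.
- recognise(picture, query): "point" ([row, column] in pixels, amid what is visible of it).
The state is a dict: "time": time; "qpos": joint angles; "dq": joint speeds; "joint_efforts": joint torques, N m; "eef_pos": TCP position; "tcp_rot": TCP orientation; "contact_force": force on the tool from outside, world axes, zero at the start; "wrist_torque": the same for the moment, N m; "opening": opening from 0.0 (shut) to 1.0 (fully open); "finger_force": force on a finger pad.
Only numpy, scipy, OpenCV 4.12 (cv2) and the standard library are available. Lean on these libraries where they do the work, as an engineer would, in place of code of your own. Each camera call takes 0.05 s, during which the arm holds its last target. There are 200 camera calls.

### The job

The circuit board in the grey two-part carrier has to be worked on from its underside. Pinch the carrier's loose lid and base together, turn the closed carrier over without letting it part or drop, and lay it on its lid lengthwise in the middle of the rubber work mat (standing it on end half way is fine). Then lift the base off, so that the board stays lying in the lid with its underside up, and set the base down flat on the bench or mat beside the lid, without pushing other things about.

Things in the scene. Friction and masses are not known exactly. Their poses are not given: they have to be found in the camera images.
- carrier_base: Base of the grey carrier: tray with a thick floor, 140 (x) x 54 (y) x 42 (z) mm, 0.2 kg. Origin: centre of its underside; z towards its open side, x along its length. Outer walls 54 mm apart up to z = 26, then a rim set in 5 mm (z 26 to 42). End faces are flat: the closed carrier stands steadily on its +x end (140 mm tall). Starts closed on the bench, lid up.
- carrier_lid: Loose lid, same grey, 140 x 54 mm, 0.15 kg, held by nothing but its weight. Frame as the base's: when closed, the origins and axes of lid and base coincide. Outer flat face at z = +46 mm (closed carrier 46 mm thick). Its skirt (z 27 to 42) goes over the base's rim with 1 mm play, flush with the base's walls.
- grip_block (a point): Centre of the outer face of the base's ribbed grip block, on its +y side: base frame (-35, +32, 23) mm, 44 mm long (x), z 4 to 42, 5 mm proud of the wall. It faces the lid's tongue across the carrier, 64 mm apart. A grip across y on block and tongue presses lid and base together; 60 N holds firmly. Any other grip holds only one of them.
- grip_tongue (a point): Centre of the outer face of the lid's ribbed grip tongue, on its -y side: lid frame (-35, -32, 23) mm, 44 mm long (x), z 4 to 46, 4 mm thick. It hangs down outside the base's wall with a 1 mm gap and closes on it when pinched.
- lift_place (a point): Point on the base's underside, base frame (+10, 0, 0) mm. With the carrier upside down, the base alone can be gripped here across its 54 mm walls (40 N), clear of tongue and block, above the lid's skirt, which reaches 19 mm over the face the lid lies on. It lifts straight off; it is 42 mm high.
- lid_face (a point): Centre of the lid's outer flat face (lid frame z = +46 mm), on which the lid lies when turned over.
- board: Green circuit board, 116 x 34 mm, 4 mm thick with components up to 11 mm on its +z side, 0.06 kg, loose inside the carrier with some play. Origin: centre of its underside (solder side); z points to the component side, up at the start. Hidden until the carrier is opened.
- work_mat: Black rubber work mat, 220 (x) x 150 (y) x 4 mm, fixed to the bench; origin: centre of its underside, x along its length. Fixed and tall near it, mind a leaning wrist: to the left an open yellow tool case (lid 0.2 m high, about x 0.43 to 0.6, y -0.1 to 0.1) and behind that a dark bag (0.24 m high, x 0.55 to 0.98, y -0.02 to 0.27); to the right a test set (0.33 m high, x over 0.42, y below -0.6).
- tape_roll: Bystander: roll of black tape lying flat, 67 mm across, 19 high; origin at the centre of its underside. Leave alone.
- pocket_torch: Bystander: black hand torch, 108 mm long, 27 thick, lying on its side; origin at the centre of its underside. Leave alone.
- pliers: Bystander: long-nosed pliers, 141 mm long, 11 thick, lying flat; origin at the centre of its underside. Leave alone.

How it is judged:
On the way, in this order (a step that is already met when the one before it is completed fails the run):
1. the closed carrier lies turned over on its lid on the mat, lid and base still together (x of lid_face in the frame of work_mat between -0.032 and 0.032 m and y of lid_face in the frame of work_mat between -0.03 and 0.03 m and angle between the x axis of carrier_lid and the x axis of work_mat, either way round below 0.2 rad and angle between each of carrier_lid, carrier_base's own z axis and vertical above 3.05 rad and height (world z) of lid_face below 0.009 m and distance between carrier_base and carrier_lid below 0.008 m), for 0.2 s.
2. the base is lifted off the lid (distance between carrier_base and carrier_lid above 0.06 m), for 0.1 s.
At the end, for the whole second after the job is handed in: Lid upside down, flat on the mat: centre within 32 mm lengthwise and 30 mm across of the mat's centre, length within 0.2 rad of the mat's; board in it, solder side up; base flat (either way up) on bench or mat, centre 70 mm or more from the lid's; all at rest (x of lid_face in the frame of work_mat between -0.032 and 0.032 m and y of lid_face in the frame of work_mat between -0.03 and 0.03 m and angle between the x axis of carrier_lid and the x axis of work_mat, either way round below 0.2 rad and angle between carrier_lid's own z axis and vertical above 3.05 rad and height (world z) of lid_face below 0.009 m and angle between board's own z axis and vertical above 2.95 rad and distance between board and lid_face below 0.035 m and horizontal distance between carrier_base and carrier_lid above 0.07 m and height (world z) of carrier_base below 0.056 m and (angle between carrier_base's own z axis and vertical below 0.12 rad or angle between carrier_base's own z axis and vertical above 3.02 rad) and linear speed of each of carrier_base, carrier_lid, board below 0.02 m/s); the robot touches nothing.
It fails at once if lid and base come apart before the carrier is turned over (angle between carrier_lid's own z axis and vertical below 2.9 rad and distance between carrier_base and carrier_lid above 0.012 m).
It fails at once if the carrier or its base is dropped or let fall over (moves faster than 0.4 m/s while not held) (linear speed of carrier_base above 0.4 m/s and contact force between the fingers and carrier_base below 0.05 N and contact force between the fingers and carrier_lid below 0.05 N).
It fails at once if a bystander is pushed more than 30 mm (distance of any of tape_roll, pocket_torch, pliers from where it was at the start of the episode above 0.03 m).
It also fails if it takes over 67 s, if anything falls off the work surface, if the arm or the gripper's body presses on something with over 40 N, if the wrist force passes 120 N, or if a joint passes its speed limit or range.

## Working session

There is one attempt and no reset: what is moved stays moved. The work goes in short steps, Python scripts to look and compute and a tool call to move; the robot and the scene stay as the last step left them, time stands still between calls to the robot, and variables do not carry over. Pictures are saved under pics/ and viewed, at most 13 in all, crops included, and the job is handed in when it is done.

Besides the shell and the picture viewer there is one more tool, called after ">>>" as name(argument=value, ...), one argument or row to a line, values as JSON. arm_command: Moves the arm, as the interface text tells. Shifts and turns lie within -1 to 1; 1 stands for 75 cm of shift or 60 degrees of turn. Its arguments: {"type":"object","properties":{"steps":{"type":"array"},"grip_force":{"type":"number"}},"required":["steps"]}

```bash
mkdir -p pics; ls
cat > h.py <<'E'
import numpy as np, cv2
from plant import get_state, read_camera, sign_off, recognise
def ray(p,rc):
    K=p["K"]; x=(rc[1]-K[0][2])/K[0][0]; y=(rc[0]-K[1][2])/K[1][1]
    u=np.array([x,y]); v=u.copy()
    for _ in range(20): v=u/(1+p["k1"]*(v@v))
    R=np.array(p["R"]);t=np.array(p["t"])
    return -R.T@t, R.T@np.array([v[0],v[1],1])
def at(p,rc,z):
    o,d=ray(p,rc); return o+d*(z-o[2])/d[2]
def proj(p,X):
    c=np.array(p["R"])@np.array(X,float)+np.array(p["t"]); v=c[:2]/c[2]; v=v*(1+p["k1"]*(v@v)); K=p["K"]
    return np.array([K[1][1]*v[1]+K[1][2],K[0][0]*v[0]+K[0][2]])
E
python3 - <<'E'
from h import *
s=get_state(); print(s)
for n in("top","scene"):
    p=read_camera(n); cv2.imwrite(f"pics/{n}0.png",p["pixels"][:,:,::-1]); print(n,p["K"],p["k1"],-np.array(p["R"]).T@np.array(p["t"]))
    for q,z in (("carrier_lid",.046),("carrier_base",.02),("grip_block",.023),("grip_tongue",.023),("lid_face",.046),("work_mat",.004),("tape_roll",.019),("pocket_torch",.02),("pliers",.01)):
        for r in recognise(p,q)[:2]: print(q,np.round(r["point"]),round(r["conf"],2),at(p,r["point"],z).round(3))
E
```

```text
pics
{'time': 0.0, 'qpos': array([-1.27902288e+00,  2.87228123e-01,  1.57819510e+00,  3.73728051e-05,
        1.27857318e+00, -1.49959889e-01]), 'dq': array([-0.0002616 ,  0.00134353,  0.00018821, -0.00054516,  0.00115583,
        0.00114479]), 'joint_efforts': array([-1.47871056e-04, -4.05981123e+01, -2.92625928e+01, -1.33322806e-04,
        5.70520657e-03, -6.72321804e-06]), 'eef_pos': array([ 0.2884354 , -0.60954325,  0.22989572]), 'tcp_rot': array([ 9.75708429e-01,  2.19069889e-01, -6.73069186e-05, -1.20012222e-03]), 'contact_force': array([-0.05397038,  0.68318667,  0.05238212]), 'wrist_torque': array([0.03195617, 0.04199338, 0.03755579]), 'finger_force': 0.0, 'opening': 0.9994881432569845}
top [[420.06867222   0.         259.53916739]
 [  0.         420.06867222 187.54213949]
 [  0.           0.           1.        ]] -0.14706107040394467 [ 0.41745241 -0.31315827  0.96691924]
carrier_lid [241. 232.] 0.56 [ 0.371 -0.255  0.046]
grip_block [260. 244.] 0.6 [ 0.329 -0.282  0.023]
grip_tongue [242. 231.] 0.71 [ 0.369 -0.251  0.023]
lid_face [244. 233.] 0.57 [ 0.364 -0.256  0.046]
wo
[... 289 characters left out ...]
4]
 [  0.         400.71294262 189.07485642]
 [  0.           0.           1.        ]] 0.045767946217364124 [-0.05873193 -1.00553321  0.45851203]
carrier_lid [195. 205.] 0.74 [ 0.37  -0.272  0.046]
carrier_base [216. 206.] 0.55 [ 0.341 -0.319  0.02 ]
grip_block [213. 204.] 0.56 [ 0.344 -0.309  0.023]
grip_tongue [197. 203.] 0.71 [ 0.383 -0.24   0.023]
lid_face [205. 277.] 0.69 [ 0.469 -0.415  0.046]
lid_face [196. 204.] 0.68 [ 0.365 -0.274  0.046]
work_mat [207. 280.] 0.78 [ 0.521 -0.368  0.004]
work_mat [236. 322.] 0.38 [ 0.507 -0.52   0.004]
tape_roll [168. 238.] 0.58 [ 0.565 -0.133  0.019]
pocket_torch [237. 324.] 0.83 [ 0.488 -0.542  0.02 ]
pliers [261. 293.] 0.62 [ 0.388 -0.555  0.01 ]
```

```bash
python3 -c "
import cv2
a=cv2.imread('pics/top0.png');cv2.imwrite('pics/top0b.png',cv2.resize(a,(800,600),interpolation=2))"
```

```text
(no output)
```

View pics/top0b.png

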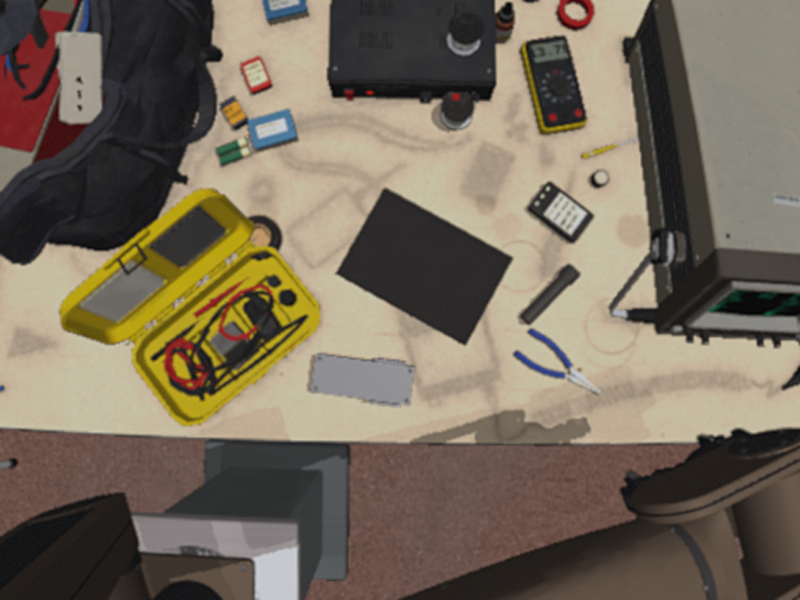

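View pics/scene0.png

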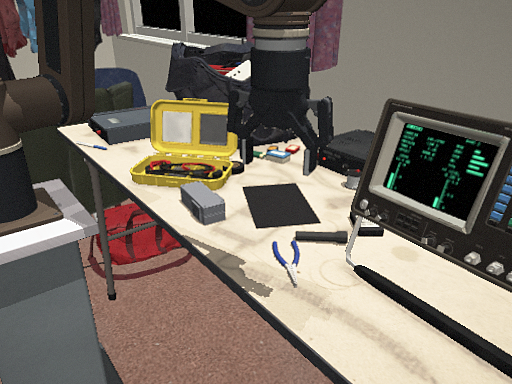

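Top view: the carrier is centred near (361,379) in the enlarged picture, with its length mostly along world y. The mat is near (425,265). The torch, pliers and tape lie clear of both. Next I need the outlines and which end the grips are on.

```bash
cat > seg.py <<'E'
from h import *
p=read_camera("top"); im=p["pixels"].astype(int)
def undis(c,z): return np.array([at(p,(y,x),z)[:2] for x,y in c])
# lid top: grey bluish
roi=np.zeros(im.shape[:2],bool); roi[215:270,185:275]=1
print(im[242,231],im[250,210],im[250,290],im[170,270])
for name,m,z in (("lid",(abs(im-im[242,231]).max(2)<22)&roi,.046),("mat",(im.max(2)<60),.004)):
    n,l,st,_=cv2.connectedComponentsWithStats(m.astype(np.uint8),connectivity=4)
    i=l[242,231] if name=="lid" else l[170,270]
    c,_=cv2.findContours((l==i).astype(np.uint8),cv2.RETR_EXTERNAL,cv2.CHAIN_APPROX_NONE)
    c=max(c,key=len)[:,0]; w=undis(c,z); r=cv2.minAreaRect((w*1000).astype(np.float32)); print(name,st[i],r); print(cv2.boxPoints(r).round(0))
cv2.imwrite("pics/crop1.png",cv2.resize(p["pixels"][215:275,185:275,::-1],None,fx=8,fy=8,interpolation=cv2.INTER_CUBIC))
q=read_camera("scene")
a=cv2.resize(q["pixels"][175:230,170:240,::-1],(720,566),interpolation=cv2.INTER_CUBIC); cv2.imwrite("pics/crop2.png",a)
E
python3 seg.py
```

```text
[145 144 148] [141 141 144] [170 154 135] [43 40 40]
lid [ 199  226   70   34 1647] ((368.1762390136719, -258.8224182128906), (149.15170288085938, 65.62568664550781), 82.98748779296875)
[[ 327. -329.]
 [ 392. -337.]
 [ 410. -189.]
 [ 345. -181.]]
mat [ 216  122  111   98 5778] ((534.13623046875, -339.52276611328125), (215.5533905029297, 145.17239379882812), 61.83750915527344)
[[ 419. -400.]
 [ 547. -469.]
 [ 649. -279.]
 [ 521. -210.]]
```

View pics/crop1.png

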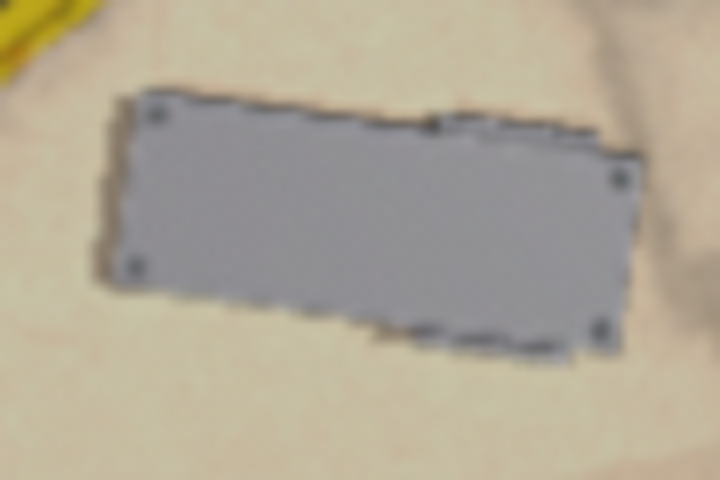

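View pics/crop2.png

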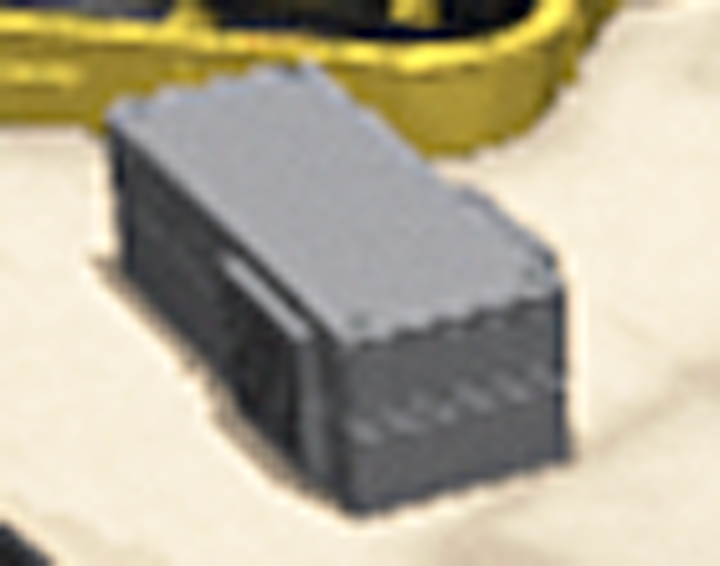

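The carrier's grips are at its right end in the top view (crop x 385–600), so carrier +x points to world +y at about 83°. The lower ribbed block is on the robot's side and the tongue on the far side, which matches both views. I'll fit the corners, then move.

```bash
cat >> h.py <<'E'
from scipy.spatial.transform import Rotation as Ro
def toolR(yaw,phi,s=1):
    """tool z leans phi deg from down toward u=(cos yaw,sin yaw); tool y = s*horizontal normal of u"""
    y,f=np.radians([yaw,phi]); u=np.array([np.cos(y),np.sin(y),0])
    z=np.sin(f)*u-np.cos(f)*np.array([0,0,1]); ty=s*np.array([-u[1],u[0],0]); return np.c_[np.cross(ty,z),ty,z]
def plan(G,yaw,phi,s=-1,n=5,grasp=.019):
    """rows from current pose to tool with grasp point at G"""
    st=get_state(); R0=Ro.from_quat(st["tcp_rot"]).as_matrix(); R=toolR(yaw,phi,s)
    P=np.array(G)+grasp*R[:,2]; d=R0.T@(P-st["eef_pos"])/.75; w=Ro.from_matrix(R0.T@R).as_rotvec(degrees=True)/60
    print("q",st["qpos"].round(2),"tcp",st["eef_pos"].round(4),"open",round(st["opening"],3),"F",np.round(st["contact_force"],1),"t",st["time"])
    print("full shift",d.round(3),"twist",w.round(3),"need rows",round(max(np.linalg.norm(d)*750/62.5,np.linalg.norm(w)*60/10.7),1))
E
python3 - <<'E'
from h import *
p=read_camera("top")
c=[(140,92),(643,155),(618,352),(112,285)]
W=np.array([at(p,(215+(y+.5)/8-.5,185+(x+.5)/8-.5),.046)[:2] for x,y in c]); print(W.round(3))
ex=(W[0]+W[3]-W[1]-W[2])/2; ey=(W[0]+W[1]-W[2]-W[3])/2
print(W.mean(0),np.linalg.norm(ex),np.linalg.norm(ey),np.degrees(np.arctan2(ex[1],ex[0])))
# scene check of the corner predictions
C=W.mean(0);a=np.arctan2(ex[1],ex[0]);u=np.array([np.cos(a),np.sin(a)])
q=read_camera("scene")
v=np.array([-u[1],u[0]])
for sx in(1,-1):
  for sy in(1,-1):
    r=proj(q,np.r_[C+sx*.07*u+sy*.027*v,.046]); print(sx,sy,((r[1]-170)*720/70).round(),((r[0]-175)*566/55).round())
G=C-.035*u; print("G",G)
plan([*G,.15],83,0)
plan([*G,.15],83,0,1)
E
```

```text
[[ 0.402 -0.188]
 [ 0.388 -0.326]
 [ 0.334 -0.32 ]
 [ 0.35  -0.182]]
[ 0.36839952 -0.25420293] 0.1391392211844643 0.05366153763276956 83.6754194871373
1 1 87.0 96.0
1 -1 294.0 48.0
-1 1 336.0 328.0
-1 -1 560.0 269.0
G [ 0.36454389 -0.28898991]
q [-1.28  0.29  1.58 -0.    1.28 -0.15] tcp [ 0.2886 -0.6102  0.2313] open 1.003 F [ 0.4  0.6 -0.5] t 1.2
full shift [ 0.275 -0.344  0.134] twist [-0.    -0.    -0.961] need rows 5.5
q [-1.28  0.29  1.58 -0.    1.28 -0.15] tcp [ 0.2886 -0.6102  0.2313] open 1.003 F [ 0.4  0.6 -0.5] t 1.2
full shift [ 0.275 -0.344  0.134] twist [-0.     0.     2.039] need rows 11.4
```

>>> arm_command(
  steps=[
    {"translation": [0.055, -0.069, 0.01], "twist": [0, 0, -0.17], "fingers": 1},
    {"translation": [0.11, -0.138, 0.02], "twist": [0, 0, -0.34], "fingers": 1},
    {"translation": [0.165, -0.206, 0.04], "twist": [0, 0, -0.51], "fingers": 1},
    {"translation": [0.22, -0.275, 0.06], "twist": [0, 0, -0.68], "fingers": 1},
    {"translation": [0.275, -0.344, 0.08], "twist": [0, 0, -0.85], "fingers": 1},
  ],
)

```text
time: 1.82
eef_pos: [0.3597, -0.3095, 0.1765]
tcp_rot: [0.785, 0.62, 0.0, 0.001]
contact_force: [0.2, -0.2, 0.2]
opening: 1.002
finger_force: 0.0
```

Run:
```python
from h import *
plan([.364,-.289,.10],83.5,40)
```

```text
q [-0.92 -0.11  2.11  0.    1.14 -0.69] tcp [ 0.3597 -0.3095  0.1765] open 1.002 F [ 0.2 -0.2  0.2] t 1.825
full shift [ 0.044 -0.003  0.121] twist [ 0.041  0.666 -0.11 ] need rows 3.8
```

>>> arm_command(
  steps=[
    {"translation": [0.0, 0, 0.02], "twist": [0.01, 0.16, -0.03], "fingers": 1},
    {"translation": [0.01, 0, 0.05], "twist": [0.02, 0.32, -0.06], "fingers": 1},
    {"translation": [0.02, 0, 0.08], "twist": [0.03, 0.48, -0.09], "fingers": 1},
    {"translation": [0.02, 0, 0.11], "twist": [0.04, 0.64, -0.11], "fingers": 1},
    {"translation": [0.02, 0, 0.12], "twist": [0.04, 0.666, -0.11], "fingers": 1},
  ],
)

```text
time: 2.45
eef_pos: [0.3621, -0.2966, 0.0841]
tcp_rot: [0.703, 0.622, 0.257, -0.229]
contact_force: [-0.2, 0.1, 0.5]
opening: 1.003
finger_force: 0.0
```

Run:
```python
from h import *
p=read_camera("scene"); cv2.imwrite("pics/s2.png",p["pixels"][:,:,::-1])
plan([.364,-.289,.028],83.5,40)
```

```text
q [-1.1   0.32  1.96  0.37  1.49 -1.13] tcp [ 0.3622 -0.2963  0.0842] open 1.0 F [-0.9  0.1 -0.9] t 2.5
full shift [-0.041  0.001  0.089] twist [ 0.002 -0.004 -0.007] need rows 1.2
```

View pics/s2.png

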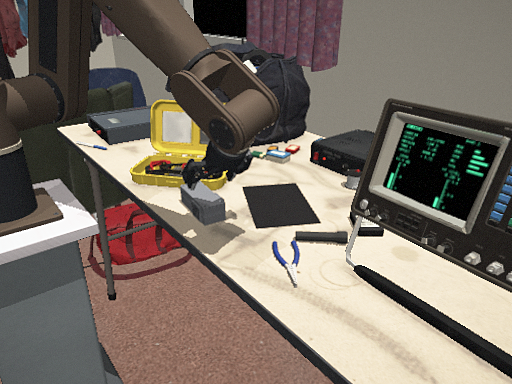

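>>> arm_command(
  steps=[
    {"translation": [-0.014, 0.001, 0.03], "twist": [0, 0, -0.005], "fingers": 1},
    {"translation": [-0.027, 0.001, 0.06], "twist": [0, 0, -0.005], "fingers": 1},
    {"translation": [-0.041, 0.001, 0.089], "twist": [0, 0, -0.005], "fingers": 1},
    {"translation": [-0.041, 0.001, 0.089], "twist": [0, 0, -0.005], "fingers": 1},
  ],
)

```text
time: 3.0
eef_pos: [0.3659, -0.2762, 0.0159]
tcp_rot: [0.701, 0.626, 0.256, -0.227]
contact_force: [0.3, -1.2, -0.8]
opening: 0.998
finger_force: 0.0
```

Run:
```python
from h import *
plan([.364,-.289,.028],83.5,40)
a,b=read_camera("scene"),read_camera("top")
A=cv2.resize(a["pixels"][160:240,160:280],(600,400),interpolation=2);B=cv2.resize(b["pixels"][200:290,190:290],(600,540)[:2],interpolation=2)[:200*2]
cv2.imwrite("pics/s3.png",A[:,:,::-1])
```

```text
q [-1.08  0.42  1.99  0.39  1.35 -1.17] tcp [ 0.3659 -0.2762  0.0159] open 0.998 F [ 0.3 -1.2 -0.8] t 3.0
full shift [-0.003 -0.001  0.002] twist [ 0.002 -0.     0.001] need rows 0.0
```

View pics/s3.png

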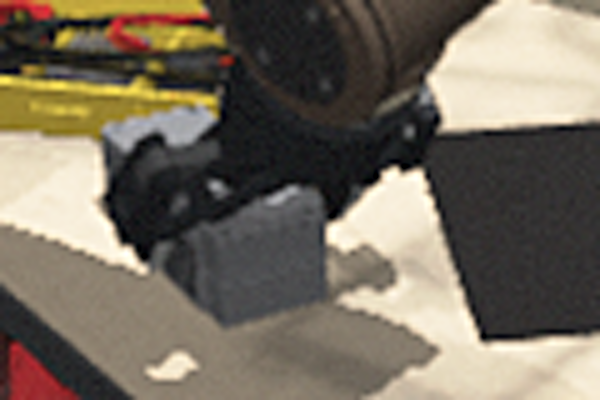

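The crop shows the fingers straddling the carrier's −x end, one on each side, with the end face visible at (265,255). I'll pinch.

>>> arm_command(
  steps=[
    {"translation": [0, 0, 0], "twist": [0, 0, 0], "fingers": -1},
    {"translation": [0, 0, 0], "twist": [0, 0, 0], "fingers": -1},
    {"translation": [0, 0, 0], "twist": [0, 0, 0], "fingers": -1},
    {"translation": [0, 0, 0], "twist": [0, 0, 0], "fingers": -1},
    {"translation": [0, 0, 0], "twist": [0, 0, 0], "fingers": -1},
  ],
  grip_force=75,
)

```text
time: 3.72
eef_pos: [0.3664, -0.279, 0.0174]
tcp_rot: [0.701, 0.626, 0.256, -0.226]
contact_force: [-0.7, -2.5, 7.3]
opening: 0.725
finger_force: 82.8
```

```bash
cat >> h.py <<'E'
def T(R,p): M=np.eye(4); M[:3,:3]=R; M[:3,3]=p; return M
def tool(st=None):
    st=st or get_state(); return T(Ro.from_quat(st["tcp_rot"]).as_matrix(),st["eef_pos"])
def go(Tt,nm="",T0=None):
    st=get_state(); T0=tool(st) if T0 is None else T0; R0=T0[:3,:3]
    d=R0.T@(Tt[:3,3]-T0[:3,3])/.75; w=Ro.from_matrix(R0.T@Tt[:3,:3]).as_rotvec(degrees=True)/60
    print(nm,"shift",d.round(3),"twist",w.round(3),"rows",round(max(np.linalg.norm(d)*750/62.5,np.linalg.norm(w)*60/10.7),1),"->tcp",Tt[:3,3].round(3))
def carr(yaw,pitch,pos):
    """carrier pose: heading u at yaw, rotated by pitch deg about its y (90: +x end down, 180: upside down); pos= world of carrier body centre point (0,0,23mm)"""
    R=Ro.from_euler("zy",[yaw,pitch],degrees=True).as_matrix()
    return T(R,np.array(pos)-R@np.array([0,0,.023]))
# kinematic model
def fk(q,P):
    h,L2,a3,L3,Lt=P; r=lambda a,x:T(Ro.from_euler(a,x).as_matrix(),[0,0,0]); t=lambda x,z:T(np.eye(3),[x,0,z])
    return r("z",q[0])@t(0,h)@r("y",q[1])@t(0,L2)@r("y",q[2])@t(a3,L3)@r("z",q[3])@r("y",q[4])@t(0,Lt)@r("z",q[5]+np.pi/2)
E
python3 - <<'E'
from h import *
from scipy.optimize import least_squares
st=get_state(); T0=tool(st)
rel=np.linalg.inv(T0)@carr(83.6,0,[.3684,-.2542,.023]); np.save("rel1.npy",rel)
Q=[([-1.27902,.28722,1.5782,0,1.27857,-.14996],[.2884,-.6095,.2299]),(st["qpos"],st["eef_pos"]),([-.92,-.11,2.11,0,1.14,-.69],[.3597,-.3095,.1765]),([-1.10,.32,1.96,.37,1.49,-1.13],[.3622,-.2963,.0842])]
f=lambda P:np.concatenate([fk(q,P)[:3,3]-p for q,p in Q])
s=least_squares(f,[.4,.4,0,.4,.25]); print(s.x.round(3),abs(s.fun).max()); np.save("P.npy",s.x)
print(np.linalg.norm(fk(st["qpos"],s.x)[:3,:3]-T0[:3,:3]))
up=T0.copy(); up[2,3]+=.09; go(up,"lift")
E
```

```text
[ 0.137  0.514 -0.222  0.482  0.489] 0.09558481377414968
5.79784448682461e-16
lift shift [ 0.077  0.001 -0.092] twist [0. 0. 0.] rows 1.4 ->tcp [ 0.366 -0.279  0.107]
```

>>> arm_command(
  steps=[
    {"translation": [0.015, 0, -0.018], "twist": [0, 0, 0], "fingers": -1},
    {"translation": [0.03, 0, -0.036], "twist": [0, 0, 0], "fingers": -1},
    {"translation": [0.05, 0, -0.06], "twist": [0, 0, 0], "fingers": -1},
    {"translation": [0.077, 0, -0.092], "twist": [0, 0, 0], "fingers": -1},
    {"translation": [0.077, 0, -0.092], "twist": [0, 0, 0], "fingers": -1},
  ],
)

```text
time: 4.35
eef_pos: [0.3667, -0.2792, 0.108]
tcp_rot: [0.701, 0.627, 0.256, -0.223]
contact_force: [0.1, 0.3, -3.3]
opening: 0.721
finger_force: 82.1
```

```bash
cat >> h.py <<'E'
def fk(q,P):
    a1,h,L2,a3,L3,Lt,b=P; r=lambda a,x:T(Ro.from_euler(a,x).as_matrix(),[0,0,0]); t=lambda x,z,y=0:T(np.eye(3),[x,y,z])
    return r("z",q[0])@t(a1,h,b)@r("y",q[1])@t(0,L2)@r("y",q[2])@t(a3,L3)@r("z",q[3])@r("y",q[4])@t(0,Lt)@r("z",q[5]+np.pi/2)
def fitk():
    import json,os
    from scipy.optimize import least_squares
    st=get_state(); L=json.load(open("Q.json")) if os.path.exists("Q.json") else []
    L.append([list(st["qpos"]),list(st["eef_pos"])]); json.dump(L,open("Q.json","w"))
    Q=[([-1.27902,.28722,1.5782,0,1.27857,-.14996],[.2884,-.6095,.2299]),([-.92,-.11,2.11,0,1.14,-.69],[.3597,-.3095,.1765]),([-1.10,.32,1.96,.37,1.49,-1.13],[.3622,-.2963,.0842]),([-1.08,.42,1.99,.39,1.35,-1.17],[.3659,-.2762,.0159])]+L
    s=least_squares(lambda P:np.r_[np.concatenate([fk(q,P)[:3,3]-p for q,p in Q]),.0003*(P-[.0,.4,.45,.0,.45,.25,0])],[0,.4,.4,0,.4,.25,0]); print(s.x.round(3),abs(s.fun).max().round(4)); np.save("P.npy",s.x); return s.x
E
python3 - <<'E'
from h import *
st=get_state();print(st["eef_pos"],st["opening"],st["contact_force"].round(1)); fitk()
p=read_camera("scene"); cv2.imwrite("pics/s4.png",cv2.resize(p["pixels"][100:260,120:330,::-1],(788,600)))
E
```

```text
[ 0.36674773 -0.27924676  0.10798598] 0.720782608263862 [ 0.1  0.3 -3.3]
[0.002 0.242 0.442 0.022 0.571 0.247 0.1  ] 0.0028
```

View pics/s4.png

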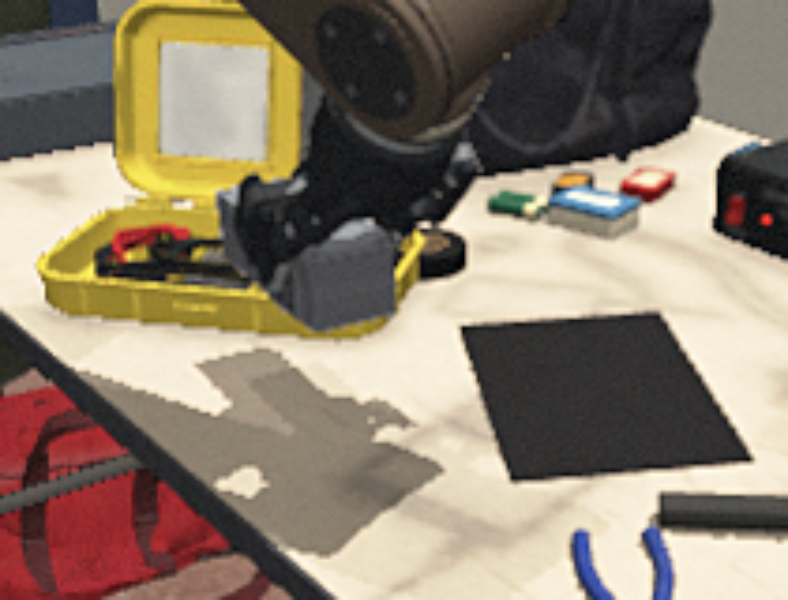

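The picture shows the carrier lifted level and closed in the grip at (320,270), with free bench under it. Now I'll check the joint feasibility of the standing, regrasp and laying poses.

```bash
cat >> h.py <<'E'
LO=np.array([-2.77,-.9,.21,-1.53,.24,-2.84]);HI=np.array([2.77,2.22,2.48,4.67,2.81,2.84])
def ik(Tt,q0,P):
    from scipy.optimize import least_squares
    def f(q): M=fk(q,P); return np.r_[(M[:3,3]-Tt[:3,3])*5,Ro.from_matrix(Tt[:3,:3].T@M[:3,:3]).as_rotvec()]
    s=least_squares(f,np.clip(q0,LO+.01,HI-.01),bounds=(LO,HI)); return s.x,abs(s.fun).max()
E
python3 - <<'E'
from h import *
P=np.load("P.npy"); rel=np.load("rel1.npy"); q0=get_state()["qpos"]; M=np.array([.534,-.34]); T0=tool()
def rep(nm,Tt,q0):
    q,e=ik(Tt,q0,P); wc=Tt[:3,3]-P[5]*Tt[:3,2]
    print(nm,q.round(2),"err",e.round(3),"wrist",wc.round(2)); return q
for yaw in (62,75,52):
  u=np.array([np.cos(np.radians(yaw)),np.sin(np.radians(yaw)),0]); print("yaw",yaw)
  q=q0
  for pit in (0,30,60,90):
    q=rep(f"pitch{pit}",carr(yaw,pit,[*M,.074])@np.linalg.inv(rel),q)
  for phi in (55,45):
    Gs=np.r_[M,.109]; 
    R=toolR(yaw,phi,-1); B=T(R,Gs+.019*R[:,2]); qb=rep(f"regrasp{phi}",B,q0)
    relB=np.linalg.inv(B)@carr(yaw,90,[*M,.074])
    for pit in (120,150,180):
      qb=rep(f"  pitch{pit}",carr(yaw,pit,[*M,.06 if pit<180 else .027])@np.linalg.inv(relB),qb)
E
```

```text
yaw 62
pitch0 [-0.99  0.53  1.7   0.62  1.35 -0.78] err 0.0 wrist [ 0.45 -0.5   0.26]
pitch30 [-0.87  0.64  1.49  0.27  1.57 -0.3 ] err 0.0 wrist [ 0.55 -0.5   0.28]
pitch60 [-0.78  0.83  1.25  0.04  1.92  0.04] err 0.0 wrist [ 0.65 -0.5   0.24]
pitch90 [-0.72  1.05  1.04 -0.12  2.31  0.28] err 0.0 wrist [ 0.72 -0.5   0.16]
regrasp55 [-1.    0.56  1.69  0.8   1.52 -0.82] err 0.0 wrist [ 0.45 -0.51  0.24]
  pitch120 [-0.89  0.66  1.51  0.52  1.62 -0.32] err 0.0 wrist [ 0.54 -0.51  0.25]
  pitch150 [-0.8   0.84  1.29  0.31  1.87  0.11] err 0.0 wrist [ 0.63 -0.51  0.22]
  pitch180 [-0.74  1.08  1.07  0.18  2.15  0.45] err 0.0 wrist [ 0.7  -0.51  0.11]
regrasp45 [-0.96  0.5   1.71  0.69  1.41 -0.76] err 0.0 wrist [ 0.46 -0.48  0.27]
  pitch120 [-0.84  0.65  1.49  0.38  1.58 -0.28] err 0.0 wrist [ 0.57 -0.48  0.27]
  pitch150 [-0.75  0.85  1.25  0.16  1.9   0.1 ] err 0.0 wrist [ 0.67 -0.48  0.22]
  pitch180 [-0.7   1.13  1.02  0.03  2.23  0.39] err 0.0 wrist [ 0.73 -0.48  0.1 ]
yaw 75
pitch0 [-0.96  0.6   1.59  0.52  1.46 -0.89] err 0.0 wrist [ 0.49 -0.52  0.26]
pitch30 [-0.85  0.73  1.38
[... 1163 characters left out ...]
.4 ] err 0.0 wrist [ 0.72 -0.48  0.19]
regrasp55 [-1.02  0.5   1.78  0.89  1.41 -0.76] err 0.0 wrist [ 0.42 -0.49  0.24]
  pitch120 [-0.9   0.59  1.59  0.55  1.48 -0.23] err 0.0 wrist [ 0.52 -0.49  0.26]
  pitch150 [-0.79  0.76  1.36  0.29  1.73  0.2 ] err 0.0 wrist [ 0.62 -0.49  0.24]
  pitch180 [-0.73  1.02  1.12  0.11  2.03  0.53] err 0.0 wrist [ 0.7  -0.49  0.14]
regrasp45 [-0.98  0.45  1.79  0.77  1.31 -0.68] err 0.0 wrist [ 0.43 -0.47  0.27]
  pitch120 [-0.85  0.58  1.57  0.4   1.45 -0.16] err 0.0 wrist [ 0.55 -0.47  0.28]
  pitch150 [-0.75  0.79  1.31  0.15  1.78  0.22] err 0.0 wrist [ 0.65 -0.47  0.24]
  pitch180 [-0.68  1.08  1.06 -0.02  2.13  0.49] err 0.0 wrist [ 0.73 -0.47  0.13]
```

```bash
sed -i 's/from_euler("zy",/from_euler("ZY",/' h.py
cat > chk.py <<'E'
from h import *
P=np.load("P.npy"); rel=np.load("rel1.npy"); q0=get_state()["qpos"]; M=np.array([.534,-.34]); T0=tool()
def rep(nm,Tt,q0):
    q,e=ik(Tt,q0,P); wc=Tt[:3,3]-P[5]*Tt[:3,2]
    print(nm,q.round(2),"err",e.round(3),"wrist",wc.round(2)); return q
for yaw in (62,75,52):
  print("yaw",yaw)
  q=q0
  for pit in (0,45,90):
    q=rep(f"pitch{pit}",carr(yaw,pit,[*M,.074])@np.linalg.inv(rel),q)
  for phi in (60,50):
    Gs=np.r_[M,.109]; 
    R=toolR(yaw,phi,-1); B=T(R,Gs+.019*R[:,2]); qb=rep(f"regrasp{phi}",B,q0)
    relB=np.linalg.inv(B)@carr(yaw,90,[*M,.074])
    for pit in (135,180):
      qb=rep(f"  pitch{pit}",carr(yaw,pit,[*M,.06 if pit<180 else .027])@np.linalg.inv(relB),qb)
E
python3 chk.py
```

```text
yaw 62
pitch0 [-0.99  0.53  1.7   0.62  1.35 -0.78] err 0.0 wrist [ 0.45 -0.5   0.26]
pitch45 [-0.73  0.35  1.78 -0.1   0.99 -0.18] err 0.0 wrist [ 0.53 -0.34  0.33]
pitch90 [-0.43  0.48  1.77 -0.97  1.19  0.58] err 0.0 wrist [ 0.62 -0.18  0.26]
regrasp60 [-1.01  0.59  1.68  0.85  1.58 -0.85] err 0.0 wrist [ 0.44 -0.51  0.22]
  pitch135 [-0.78  0.39  1.78  0.29  1.06 -0.44] err 0.0 wrist [ 0.52 -0.37  0.31]
  pitch180 [-0.49  0.52  1.78 -0.66  0.95  0.42] err 0.0 wrist [ 0.6  -0.21  0.22]
regrasp50 [-0.98  0.53  1.7   0.75  1.46 -0.79] err 0.0 wrist [ 0.45 -0.49  0.26]
  pitch135 [-0.72  0.38  1.79  0.1   1.   -0.29] err 0.0 wrist [ 0.54 -0.34  0.31]
  pitch180 [-0.44  0.57  1.77 -0.84  1.04  0.58] err 0.0 wrist [ 0.62 -0.18  0.2 ]
yaw 75
pitch0 [-0.96  0.6   1.59  0.52  1.46 -0.89] err 0.0 wrist [ 0.49 -0.52  0.26]
pitch45 [-0.73  0.35  1.78 -0.09  0.97 -0.41] err 0.0 wrist [ 0.53 -0.34  0.33]
pitch90 [-0.44  0.41  1.88 -1.09  1.02  0.51] err 0.0 wrist [ 0.58 -0.16  0.26]
regrasp60 [-0.97  0.66  1.57  0.72  1.71 -0.92] err 0.0 wrist [ 0.48 -0.53  0.22]
  pitch135 [-0.77  0.41  1.76 
[... 425 characters left out ...]
.25 -0.7 ] err 0.0 wrist [ 0.42 -0.48  0.26]
pitch45 [-0.73  0.35  1.78 -0.1   1.   -0.01] err 0.0 wrist [ 0.53 -0.34  0.33]
pitch90 [-0.44  0.53  1.69 -0.89  1.31  0.64] err 0.0 wrist [ 0.65 -0.19  0.26]
regrasp60 [-1.03  0.53  1.77  0.95  1.47 -0.8 ] err 0.0 wrist [ 0.41 -0.5   0.22]
  pitch135 [-0.78  0.38  1.8   0.31  1.01 -0.29] err 0.0 wrist [ 0.51 -0.37  0.31]
  pitch180 [-0.49  0.56  1.72 -0.61  1.05  0.53] err 0.0 wrist [ 0.63 -0.22  0.22]
regrasp50 [-1.    0.47  1.78  0.83  1.36 -0.73] err 0.0 wrist [ 0.43 -0.48  0.26]
  pitch135 [-0.72  0.38  1.79  0.1   0.98 -0.11] err 0.0 wrist [ 0.54 -0.34  0.31]
  pitch180 [-0.44  0.62  1.69 -0.76  1.15  0.65] err 0.0 wrist [ 0.65 -0.2   0.2 ]
```

Run:
```python
from h import *
rel=np.load("rel1.npy"); M=[.534,-.34]; ri=np.linalg.inv(rel)
t=tool(); go(carr(83.6,0,[.45,-.30,.14])@ri,"half")
go(carr(62,0,[*M,.14])@ri,"A",t)
A=carr(62,0,[*M,.14])@ri;B=carr(62,45,[*M,.14])@ri;C=carr(62,90,[*M,.12])@ri
go(carr(62,22,[*M,.14])@ri,"A-B/2",A);go(B,"A-B",A);go(carr(62,67,[*M,.13])@ri,"B-C/2",B);go(C,"B-C",B)
```

```text
half shift [-0.014  0.116 -0.06 ] twist [ 0.001  0.002 -0.   ] rows 1.6 ->tcp [ 0.448 -0.325  0.134]
A shift [-0.044  0.221 -0.084] twist [-0.23   0.     0.276] rows 2.9 ->tcp [ 0.523 -0.362  0.134]
A-B/2 shift [ 0.008  0.    -0.01 ] twist [ 0.    -0.367 -0.002] rows 2.1 ->tcp [ 0.523 -0.363  0.144]
A-B shift [ 0.02   0.    -0.017] twist [ 0.001 -0.75  -0.004] rows 4.2 ->tcp [ 0.525 -0.359  0.154]
B-C/2 shift [ 0.009 -0.     0.003] twist [ 0.    -0.367 -0.002] rows 2.1 ->tcp [ 0.528 -0.353  0.151]
B-C shift [ 0.022 -0.     0.01 ] twist [ 0.001 -0.75  -0.004] rows 4.2 ->tcp [ 0.532 -0.345  0.145]
```

>>> arm_command(
  steps=[
    {"translation": [-0.009, 0.044, -0.025], "twist": [-0.046, 0, 0.055], "fingers": -1},
    {"translation": [-0.018, 0.088, -0.05], "twist": [-0.092, 0, 0.11], "fingers": -1},
    {"translation": [-0.026, 0.132, -0.065], "twist": [-0.138, 0, 0.166], "fingers": -1},
    {"translation": [-0.035, 0.177, -0.075], "twist": [-0.184, 0, 0.221], "fingers": -1},
    {"translation": [-0.044, 0.221, -0.084], "twist": [-0.23, 0, 0.276], "fingers": -1},
  ],
)

```text
time: 5.03
eef_pos: [0.5227, -0.3615, 0.1306]
tcp_rot: [0.807, 0.482, 0.294, -0.177]
contact_force: [-0.7, -0.3, -5.0]
opening: 0.724
finger_force: 82.9
```

>>> arm_command(
  steps=[
    {"translation": [0, 0, 0], "twist": [0, 0, 0], "fingers": -1},
    {"translation": [0.004, 0, -0.005], "twist": [0, -0.16, 0], "fingers": -1},
    {"translation": [0.008, 0, -0.01], "twist": [0, -0.33, -0.002], "fingers": -1},
    {"translation": [0.014, 0, -0.014], "twist": [0, -0.5, -0.003], "fingers": -1},
    {"translation": [0.018, 0, -0.016], "twist": [0, -0.67, -0.004], "fingers": -1},
  ],
)

```text
time: 5.65
eef_pos: [0.5223, -0.3587, 0.15]
tcp_rot: [0.857, 0.516, -0.003, 0.001]
contact_force: [-0.1, 0.6, -4.9]
opening: 0.727
finger_force: 82.9
```

Run:
```python
from h import *
fitk()
rel=np.load("rel1.npy"); M=[.534,-.34]; ri=np.linalg.inv(rel)
st=get_state(); c=tool()@rel; print("carrier",c[:3,:].round(3),st["opening"],st["qpos"].round(2))
go(carr(62,67,[*M,.135])@ri,"half");go(carr(62,90,[*M,.12])@ri,"C")
```

```text
[0.003 0.242 0.442 0.023 0.571 0.247 0.1  ] 0.0029
carrier [[ 0.355 -0.883  0.307  0.525]
 [ 0.675  0.469  0.569 -0.351]
 [-0.647  0.006  0.763  0.121]] 0.7267196987552816 [-0.76  0.27  1.75 -0.01  1.12 -0.27]
half shift [ 0.009  0.003 -0.008] twist [-0.005 -0.445 -0.   ] rows 2.5 ->tcp [ 0.528 -0.353  0.156]
C shift [0.022 0.003 0.007] twist [-0.004 -0.829 -0.001] rows 4.6 ->tcp [ 0.532 -0.345  0.145]
```

>>> arm_command(
  steps=[
    {"translation": [0.004, 0, -0.004], "twist": [-0.001, -0.166, 0], "fingers": -1},
    {"translation": [0.008, 0.001, -0.007], "twist": [-0.002, -0.332, 0], "fingers": -1},
    {"translation": [0.012, 0.002, -0.006], "twist": [-0.003, -0.498, 0], "fingers": -1},
    {"translation": [0.017, 0.003, 0], "twist": [-0.004, -0.664, 0], "fingers": -1},
    {"translation": [0.022, 0.003, 0.007], "twist": [-0.004, -0.829, 0], "fingers": -1},
  ],
)

```text
time: 6.28
eef_pos: [0.5322, -0.3447, 0.1441]
tcp_rot: [0.777, 0.467, -0.362, 0.22]
contact_force: [-1.3, -0.5, -5.8]
opening: 0.726
finger_force: 83.1
```

>>> arm_command(
  steps=[
    {"translation": [0, 0, 0], "twist": [0, 0, 0], "fingers": -1},
  ],
)

```text
time: 6.4
eef_pos: [0.5312, -0.3425, 0.1395]
tcp_rot: [0.776, 0.47, -0.361, 0.215]
contact_force: [-0.2, 0.5, -5.4]
opening: 0.726
finger_force: 83.0
```

Run:
```python
from h import *
fitk()
rel=np.load("rel1.npy"); M=[.534,-.34]; ri=np.linalg.inv(rel)
st=get_state(); c=tool()@rel; print("carrier",c[:3,:].round(3),st["opening"],st["qpos"].round(2))
go(carr(62,90,[*M,.075])@ri,"down")
p=read_camera("scene"); cv2.imwrite("pics/s5.png",cv2.resize(p["pixels"][100:260,150:360,::-1],(788,600)))
```

```text
[0.002 0.241 0.442 0.022 0.571 0.248 0.1  ] 0.003
carrier [[-0.003 -0.883  0.47   0.522]
 [ 0.01   0.47   0.883 -0.357]
 [-1.     0.008  0.007  0.114]] 0.7260899604479433 [-0.43  0.42  1.76 -0.94  1.23  0.51]
down shift [0.038 0.003 0.036] twist [-0.005 -0.007  0.005] rows 0.6 ->tcp [ 0.532 -0.345  0.1  ]
```

View pics/s5.png

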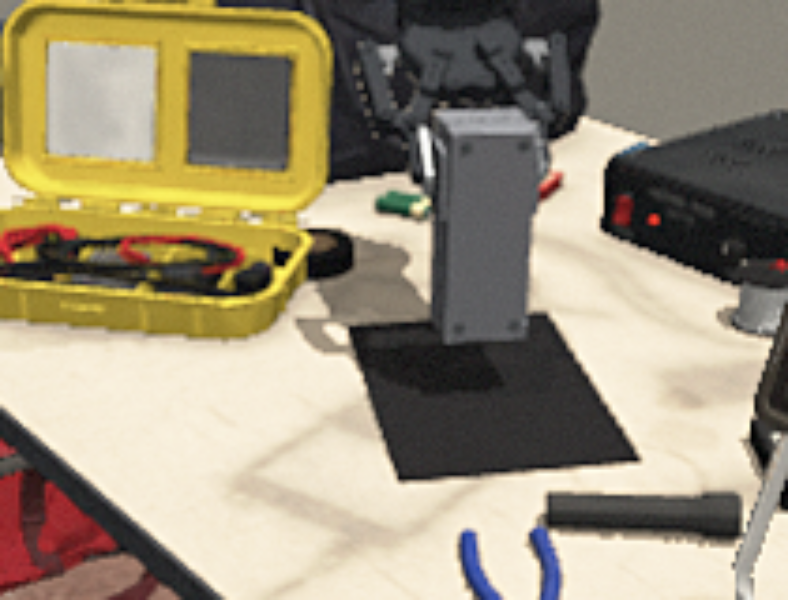

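The carrier hangs upright over the mat at (490,220), closed, with its base underside facing the camera. I'll lower it gently.

>>> arm_command(
  steps=[
    {"translation": [0.01, 0.001, 0.009], "twist": [-0.005, -0.007, 0.005], "fingers": -1},
    {"translation": [0.02, 0.002, 0.019], "twist": [-0.005, -0.007, 0.005], "fingers": -1},
    {"translation": [0.029, 0.003, 0.027], "twist": [-0.005, -0.007, 0.005], "fingers": -1},
    {"translation": [0.035, 0.003, 0.033], "twist": [-0.005, -0.007, 0.005], "fingers": -1},
    {"translation": [0.037, 0.003, 0.035], "twist": [-0.005, -0.007, 0.005], "fingers": -1},
  ],
)

```text
time: 7.08
eef_pos: [0.5346, -0.3493, 0.107]
tcp_rot: [0.777, 0.465, -0.361, 0.225]
contact_force: [-0.4, 0.0, -3.9]
opening: 0.725
finger_force: 83.1
```

>>> arm_command(
  steps=[
    {"translation": [0, 0, 0], "twist": [0, 0, 0], "fingers": -1},
  ],
)

```text
time: 7.2
eef_pos: [0.5349, -0.3492, 0.1077]
tcp_rot: [0.777, 0.465, -0.36, 0.225]
contact_force: [-0.4, -0.3, -4.4]
opening: 0.727
finger_force: 83.1
```

Run:
```python
from h import *
rel=np.load("rel1.npy"); M=[.534,-.34]; ri=np.linalg.inv(rel)
c=tool()@rel; print("carrier",c[:3,:].round(3), (c@[.07,0,.023,1])[:3].round(4))
go(carr(62,90,[*M,.074])@ri,"down")
```

```text
carrier [[ 0.009 -0.883  0.47   0.526]
 [-0.009  0.47   0.883 -0.364]
 [-1.    -0.012 -0.004  0.083]] [ 0.5377 -0.3448  0.0127]
down shift [ 0.011 -0.006  0.005] twist [ 0.007  0.003 -0.009] rows 0.2 ->tcp [ 0.532 -0.345  0.099]
```

>>> arm_command(
  steps=[
    {"translation": [0.003, 0, 0.003], "twist": [0.006, 0.003, -0.008], "fingers": -1},
    {"translation": [0.006, 0, 0.005], "twist": [0.006, 0.003, -0.008], "fingers": -1},
    {"translation": [0.0075, 0, 0.007], "twist": [0.006, 0.003, -0.008], "fingers": -1},
    {"translation": [0.0075, 0, 0.007], "twist": [0.006, 0.003, -0.008], "fingers": -1},
  ],
)

```text
time: 7.7
eef_pos: [0.5346, -0.3496, 0.0997]
tcp_rot: [0.776, 0.468, -0.362, 0.22]
contact_force: [-0.3, 0.3, -4.1]
opening: 0.725
finger_force: 83.1
```

Not touching yet. I'll go on in small steps.

>>> arm_command(
  steps=[
    {"translation": [0.0015, 0, 0.0015], "twist": [0, 0, 0], "fingers": -1},
    {"translation": [0.0025, 0, 0.0025], "twist": [0, 0, 0], "fingers": -1},
    {"translation": [0.0025, 0, 0.0025], "twist": [0, 0, 0], "fingers": -1},
  ],
)

```text
time: 8.07
eef_pos: [0.5349, -0.35, 0.0984]
tcp_rot: [0.776, 0.467, -0.362, 0.221]
contact_force: [-0.2, 2.1, 0.5]
opening: 0.723
finger_force: 83.4
```

>>> arm_command(
  steps=[
    {"translation": [0, 0, 0], "twist": [0, 0, 0], "fingers": 0.5},
    {"translation": [0, 0, 0], "twist": [0, 0, 0], "fingers": 0.6},
    {"translation": [0, 0, 0], "twist": [0, 0, 0], "fingers": 0.8},
    {"translation": [0, 0, 0], "twist": [0, 0, 0], "fingers": 1},
    {"translation": [0, 0, 0], "twist": [0, 0, 0], "fingers": 1},
  ],
)

```text
time: 8.7
eef_pos: [0.5347, -0.3499, 0.0975]
tcp_rot: [0.776, 0.468, -0.362, 0.221]
contact_force: [-1.0, 0.1, -0.7]
opening: 1.002
finger_force: 0.0
```

Run:
```python
from h import *
rel=np.load("rel1.npy"); t=tool(); st=get_state(); c=t@rel; print("carrier",c[:3].round(3),(c@[.07,0,.023,1])[:3].round(4),st["opening"],st["finger_force"],st["contact_force"].round(1)); np.save("c_stand.npy",c)
# carrier pose by symmetric centering ok; retreat back along tool z
b=t.copy(); b[:3,3]-=.16*t[:3,2]; go(b,"retreat")
yaw=np.degrees(np.arctan2(c[1,2],c[0,2])); print("yaw",yaw)
g=(c@[-.035,0,.023,1])[:3]; print("G",g)
R=toolR(yaw,0); top=T(R,[g[0]-.03,g[1]-.05,.26]); go(top,"over",b)
R=toolR(yaw,55); B=T(R,g+.019*R[:,2]); B1=B.copy(); B1[:3,3]-=.13*R[:,2]; go(B1,"pre",top)
```

```text
carrier [[ 0.001 -0.883  0.469  0.526]
 [-0.001  0.469  0.883 -0.365]
 [-1.    -0.002 -0.001  0.073]] [ 0.5368 -0.3448  0.0025] 1.001699917779891 0.0 [-1.   0.1 -0.7]
retreat shift [-0.    -0.    -0.213] twist [0. 0. 0.] rows 2.6 ->tcp [ 0.592 -0.241  0.2  ]
yaw 62.00279389751094
G [ 0.53664289 -0.34462217  0.10754922]
over shift [-0.211 -0.005  0.128] twist [-1.27   0.008 -2.716] rows 16.8 ->tcp [ 0.507 -0.395  0.26 ]
pre shift [ 0.044 -0.004  0.118] twist [ 0.    -0.917 -0.   ] rows 5.1 ->tcp [ 0.494 -0.425  0.171]
```

Run:
```python
from h import *
t=tool(); c=np.load("c_stand.npy"); g=(c@[-.035,0,.023,1])[:3]
b=t.copy(); b[2,3]+=.125; b[:2,3]-=.02*np.array([-.47,-.88]); go(b,"up")
R=toolR(62,0,-1); top=T(R,[g[0],g[1],.24]); go(top,"over",b)
R=toolR(62,55,-1); B=T(R,g+.019*R[:,2]); B1=B.copy(); B1[:3,3]-=.12*R[:,2]; go(B1,"pre",top);go(B,"in",B1)
B2=B.copy();B2[2,3]+=.08;B2[:2,3]-=.02*np.array([.47,.88]); go(B2,"pre2",top);go(B,"in2",B2)
```

```text
up shift [-0.111  0.001 -0.127] twist [0. 0. 0.] rows 2.0 ->tcp [ 0.544 -0.332  0.222]
over shift [-0.03  -0.001 -0.   ] twist [0.005 0.835 0.002] rows 4.7 ->tcp [ 0.537 -0.345  0.24 ]
pre shift [-0.11   0.     0.099] twist [0.    0.917 0.   ] rows 5.1 ->tcp [ 0.498 -0.418  0.165]
in shift [ 0.   -0.    0.16] twist [0. 0. 0.] rows 1.9 ->tcp [ 0.544 -0.331  0.097]
pre2 shift [-0.006 -0.     0.084] twist [0.    0.917 0.   ] rows 5.1 ->tcp [ 0.535 -0.348  0.177]
in2 shift [-0.072  0.     0.083] twist [0. 0. 0.] rows 1.3 ->tcp [ 0.544 -0.331  0.097]
```

>>> arm_command(
  steps=[
    {"translation": [-0.03, 0, -0.035], "twist": [0, 0, 0], "fingers": 1},
    {"translation": [-0.07, 0, -0.08], "twist": [0, 0, 0], "fingers": 1},
    {"translation": [-0.111, 0.001, -0.127], "twist": [0, 0, 0], "fingers": 1},
    {"translation": [-0.111, 0.001, -0.127], "twist": [0, 0, 0], "fingers": 1},
  ],
)

```text
time: 9.2
eef_pos: [0.5466, -0.3332, 0.2284]
tcp_rot: [0.777, 0.466, -0.359, 0.225]
contact_force: [0.7, 0.4, 0.1]
opening: 0.999
finger_force: 0.0
```

>>> arm_command(
  steps=[
    {"translation": [-0.006, 0, 0], "twist": [0, 0.167, 0], "fingers": 1},
    {"translation": [-0.012, 0, 0], "twist": [0, 0.334, 0], "fingers": 1},
    {"translation": [-0.018, 0, 0], "twist": [0, 0.5, 0], "fingers": 1},
    {"translation": [-0.024, 0, 0], "twist": [0.003, 0.668, 0], "fingers": 1},
    {"translation": [-0.03, 0, 0], "twist": [0.005, 0.835, 0.002], "fingers": 1},
  ],
)

```text
time: 9.82
eef_pos: [0.5371, -0.3452, 0.2392]
tcp_rot: [0.857, 0.515, 0.002, -0.001]
contact_force: [0.3, 0.4, -0.4]
opening: 1.005
finger_force: 0.0
```

>>> arm_command(
  steps=[
    {"translation": [-0.001, 0, 0.01], "twist": [0, 0.17, 0], "fingers": 1},
    {"translation": [-0.002, 0, 0.02], "twist": [0, 0.34, 0], "fingers": 1},
    {"translation": [-0.003, 0, 0.04], "twist": [0, 0.51, 0], "fingers": 1},
    {"translation": [-0.005, 0, 0.06], "twist": [0, 0.68, 0], "fingers": 1},
    {"translation": [-0.006, 0, 0.08], "twist": [0, 0.85, 0], "fingers": 1},
  ],
)

```text
time: 10.45
eef_pos: [0.5347, -0.3497, 0.1785]
tcp_rot: [0.773, 0.464, 0.371, -0.223]
contact_force: [-0.5, 0.4, -0.7]
opening: 0.999
finger_force: 0.0
```

>>> arm_command(
  steps=[
    {"translation": [0, 0, 0], "twist": [0, 0.067, 0], "fingers": 1},
    {"translation": [0, 0, 0], "twist": [0, 0.067, 0], "fingers": 1},
  ],
)

```text
time: 10.7
eef_pos: [0.534, -0.3492, 0.1765]
tcp_rot: [0.761, 0.455, 0.395, -0.24]
contact_force: [-0.3, 0.4, 0.4]
opening: 1.001
finger_force: 0.0
```

Run:
```python
from h import *
t=tool(); c=np.load("c_stand.npy"); g=(c@[-.035,0,.023,1])[:3]; print(get_state()["qpos"].round(2),t[:3,3])
R=toolR(62,55,-1); B=T(R,g+.019*R[:,2]); go(B,"in")
# check standing carrier in both cameras
a,b=read_camera("scene"),read_camera("top")
for p in(a,b):
  for r in recognise(p,"carrier_lid")[:1]+recognise(p,"carrier_base")[:1]: print(np.round(r["point"]),r["conf"])
  print(proj(p,(c@[0,0,.023,1])[:3]).round())
A=a["pixels"][110:230,210:360].copy(); Bq=b["pixels"][120:240,200:350].copy()
im=np.vstack([cv2.resize(x,(375,300),interpolation=2) for x in(A,Bq)]); cv2.imwrite("pics/s6.png",im[:,:,::-1])
```

```text
[-1.03  0.47  1.64  0.78  1.63 -0.74] [ 0.53397838 -0.34916063  0.17649847]
in shift [-0.071  0.001  0.084] twist [-0.002 -0.002 -0.005] rows 1.3 ->tcp [ 0.544 -0.331  0.097]
[176. 285.] 0.76
[177. 280.]
[152. 268.] 0.74
[165. 277.] 0.84
[165. 275.]
```

View pics/s6.png

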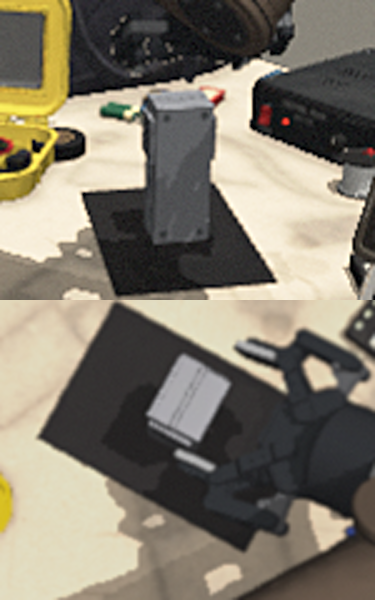

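The carrier stands closed on the mat (top view 190,400). The open fingers at (195,460) and (255,350) straddle it. Next I'll descend and pinch.

>>> arm_command(
  steps=[
    {"translation": [-0.02, 0, 0.024], "twist": [0, 0, 0], "fingers": 1},
    {"translation": [-0.04, 0, 0.048], "twist": [0, 0, 0], "fingers": 1},
    {"translation": [-0.06, 0.001, 0.072], "twist": [0, 0, 0], "fingers": 1},
    {"translation": [-0.071, 0.001, 0.085], "twist": [0, 0, 0], "fingers": 1},
    {"translation": [-0.071, 0.001, 0.085], "twist": [0, 0, 0], "fingers": 1},
  ],
)

```text
time: 11.62
eef_pos: [0.5457, -0.3294, 0.0976]
tcp_rot: [0.76, 0.456, 0.396, -0.24]
contact_force: [0.2, 0.4, 0.2]
opening: 1.002
finger_force: 0.0
```

>>> arm_command(
  steps=[
    {"translation": [0, 0, 0], "twist": [0, 0, 0], "fingers": -1},
    {"translation": [0, 0, 0], "twist": [0, 0, 0], "fingers": -1},
    {"translation": [0, 0, 0], "twist": [0, 0, 0], "fingers": -1},
    {"translation": [0, 0, 0], "twist": [0, 0, 0], "fingers": -1},
    {"translation": [0, 0, 0], "twist": [0, 0, 0], "fingers": -1},
  ],
  grip_force=75,
)

```text
time: 12.25
eef_pos: [0.5463, -0.3311, 0.1006]
tcp_rot: [0.76, 0.457, 0.396, -0.237]
contact_force: [-2.6, -1.0, 5.9]
opening: 0.728
finger_force: 82.9
```

Run:
```python
from h import *
t=tool(); c=np.load("c_stand.npy"); st=get_state(); print(st["opening"],st["contact_force"].round(1),st["finger_force"],t[:3,3].round(4))
# carrier stands exactly vertical on mat: bottom at .004; centred in y on tool
c=carr(62,90,(c@[0,0,.023,1])[:3]); c[2,3]+=.004-(c@[.07,0,0,1])[2]
yoff=t[:3,1]@(t[:3,3]-(c@[-.035,0,.023,1])[:3]); print("yoff",yoff); c[:3,3]+=yoff*t[:3,1]
rel=np.linalg.inv(t)@c; np.save("rel2.npy",rel); ri=np.linalg.inv(rel); M=[.534,-.34]
w=[carr(62,p,[*M,z])@ri for p,z in((90,.10),(112,.11),(135,.11),(157,.09),(180,.05),(180,.0275))]
up=t.copy();up[2,3]+=.03; go(up,"up")
for i in(1,2):go(w[i],i,w[0])
for i in (3,4): go(w[i],i,w[2])
go(w[5],5,w[4]); P=np.load("P.npy"); q=st["qpos"]
for x in w: q,e=ik(x,q,P); print(q.round(2),e.round(3))
```

```text
0.7279170488774928 [-2.6 -1.   5.9] 82.92409658432007 [ 0.5463 -0.3311  0.1006]
yoff 0.0021081583285307826
up shift [ 0.033  0.    -0.023] twist [0. 0. 0.] rows 0.5 ->tcp [ 0.546 -0.331  0.131]
1 shift [0.009 0.    0.008] twist [ 0.001 -0.367 -0.   ] rows 2.1 ->tcp [ 0.546 -0.318  0.129]
2 shift [ 0.    -0.     0.023] twist [ 0.001 -0.75  -0.001] rows 4.2 ->tcp [ 0.548 -0.313  0.117]
3 shift [-0.007 -0.     0.042] twist [ 0.001 -0.367 -0.   ] rows 2.1 ->tcp [ 0.549 -0.313  0.085]
4 shift [-0.024 -0.     0.109] twist [ 0.001 -0.75  -0.001] rows 4.2 ->tcp [ 0.547 -0.316  0.034]
5 shift [0.017 0.    0.025] twist [0. 0. 0.] rows 0.4 ->tcp [ 0.547 -0.316  0.011]
[-1.    0.51  1.69  0.8   1.55 -0.79] 0.0
[-0.89  0.38  1.74  0.55  1.31 -0.62] 0.0
[-0.75  0.32  1.77  0.19  1.11 -0.35] 0.0
[-0.6   0.35  1.79 -0.25  0.99  0.03] 0.0
[-0.46  0.51  1.78 -0.74  1.02  0.48] 0.0
[-0.46  0.54  1.78 -0.75  0.99  0.51] 0.0
```

>>> arm_command(
  steps=[
    {"translation": [0.011, 0, -0.008], "twist": [0, 0, 0], "fingers": -1},
    {"translation": [0.022, 0, -0.015], "twist": [0, 0, 0], "fingers": -1},
    {"translation": [0.033, 0, -0.023], "twist": [0, 0, 0], "fingers": -1},
    {"translation": [0.033, 0, -0.023], "twist": [0, 0, 0], "fingers": -1},
  ],
)

```text
time: 12.75
eef_pos: [0.5465, -0.3308, 0.1306]
tcp_rot: [0.76, 0.458, 0.396, -0.237]
contact_force: [-0.6, 0.3, -5.1]
opening: 0.727
finger_force: 82.0
```

>>> arm_command(
  steps=[
    {"translation": [0.004, 0, 0.002], "twist": [0, -0.15, 0], "fingers": -1},
    {"translation": [0.008, 0, 0.005], "twist": [0, -0.3, 0], "fingers": -1},
    {"translation": [0.007, 0, 0.011], "twist": [0, -0.45, 0], "fingers": -1},
    {"translation": [0.003, 0, 0.018], "twist": [0, -0.6, 0], "fingers": -1},
    {"translation": [0, 0, 0.023], "twist": [0, -0.75, 0], "fingers": -1},
  ],
)

```text
time: 13.38
eef_pos: [0.5524, -0.3172, 0.1196]
tcp_rot: [0.854, 0.513, 0.073, -0.045]
contact_force: [0.3, 0.5, -5.3]
opening: 0.727
finger_force: 82.5
```

Run:
```python
from h import *
t=tool(); ri=np.linalg.inv(np.load("rel2.npy")); M=[.534,-.34]; c=t@np.load("rel2.npy"); print(c[:3].round(3),get_state()["opening"])
for p,z in ((157,.09),(180,.055)): go(carr(62,p,[*M,z])@ri,p)
```

```text
[[-0.335 -0.882  0.331  0.53 ]
 [-0.625  0.471  0.623 -0.358]
 [-0.705  0.002 -0.709  0.129]] 0.7265408597657715
157 shift [-0.005 -0.007  0.046] twist [-0.001 -0.364 -0.002] rows 2.0 ->tcp [ 0.549 -0.313  0.085]
180 shift [-0.021 -0.007  0.106] twist [-0.001 -0.747 -0.002] rows 4.2 ->tcp [ 0.547 -0.316  0.039]
```

>>> arm_command(
  steps=[
    {"translation": [-0.001, -0.002, 0.017], "twist": [0, -0.15, 0], "fingers": -1},
    {"translation": [-0.003, -0.004, 0.035], "twist": [0, -0.3, 0], "fingers": -1},
    {"translation": [-0.008, -0.006, 0.056], "twist": [0, -0.45, -0.001], "fingers": -1},
    {"translation": [-0.014, -0.007, 0.08], "twist": [0, -0.6, -0.002], "fingers": -1},
    {"translation": [-0.021, -0.007, 0.106], "twist": [-0.001, -0.747, -0.002], "fingers": -1},
  ],
)

```text
time: 14.0
eef_pos: [0.5472, -0.3159, 0.0381]
tcp_rot: [0.818, 0.491, -0.257, 0.155]
contact_force: [-0.5, -0.2, -4.5]
opening: 0.729
finger_force: 82.7
```

>>> arm_command(
  steps=[
    {"translation": [0, 0, 0], "twist": [0, 0, 0], "fingers": -1},
    {"translation": [0, 0, 0], "twist": [0, 0, 0], "fingers": -1},
  ],
)

```text
time: 14.25
eef_pos: [0.5475, -0.3171, 0.0391]
tcp_rot: [0.818, 0.492, -0.255, 0.154]
contact_force: [-0.4, -0.7, -3.9]
opening: 0.727
finger_force: 83.2
```

Run:
```python
from h import *
t=tool(); ri=np.linalg.inv(np.load("rel2.npy")); M=[.534,-.34]; c=t@np.load("rel2.npy"); print(c[:3].round(3),get_state()["opening"])
go(carr(62,180,[*M,.029])@ri,"down"); print((c@[0,0,.046,1])[:3])
p=read_camera("scene"); cv2.imwrite("pics/s7.png",cv2.resize(p["pixels"][120:260,200:384,::-1],(788,600)))
```

```text
[[-0.47  -0.883  0.003  0.535]
 [-0.883  0.47   0.004 -0.341]
 [-0.005 -0.001 -1.     0.078]] 0.7273388596538574
down shift [ 0.02  -0.002  0.029] twist [ 0.001 -0.005 -0.001] rows 0.4 ->tcp [ 0.547 -0.316  0.013]
[ 0.534976   -0.34053532  0.0324408 ]
```

View pics/s7.png

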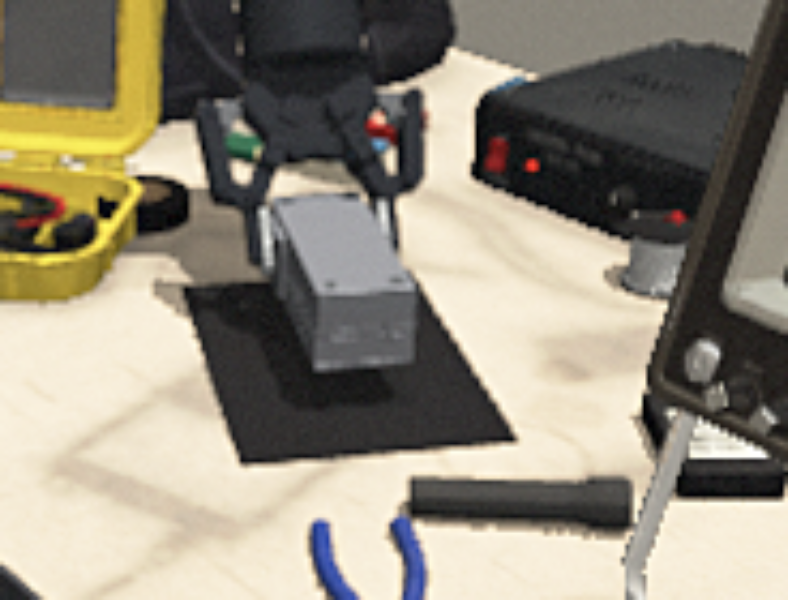

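The carrier is upside down, closed and level above the mat, centred near (350,280) and aligned with it. I'll lower it.

>>> arm_command(
  steps=[
    {"translation": [0.006, 0, 0.009], "twist": [0, 0, 0], "fingers": -1},
    {"translation": [0.012, -0.001, 0.018], "twist": [0, -0.005, 0], "fingers": -1},
    {"translation": [0.017, -0.002, 0.025], "twist": [0, -0.005, 0], "fingers": -1},
    {"translation": [0.02, -0.002, 0.0285], "twist": [0, -0.005, 0], "fingers": -1},
    {"translation": [0.02, -0.002, 0.0285], "twist": [0, -0.005, 0], "fingers": -1},
  ],
)

```text
time: 14.92
eef_pos: [0.5462, -0.3163, 0.0128]
tcp_rot: [0.817, 0.492, -0.258, 0.156]
contact_force: [-1.1, 0.9, -2.8]
opening: 0.728
finger_force: 84.1
```

>>> arm_command(
  steps=[
    {"translation": [0.0007, 0, 0.001], "twist": [0, 0, 0], "fingers": -1},
    {"translation": [0.0014, 0, 0.002], "twist": [0, 0, 0], "fingers": -1},
    {"translation": [0.0014, 0, 0.002], "twist": [0, 0, 0], "fingers": -1},
  ],
)

```text
time: 15.3
eef_pos: [0.5462, -0.3164, 0.0126]
tcp_rot: [0.817, 0.492, -0.259, 0.156]
contact_force: [-3.5, 4.1, 5.6]
opening: 0.726
finger_force: 85.6
```

>>> arm_command(
  steps=[
    {"translation": [0, 0, 0], "twist": [0, 0, 0], "fingers": 0.5},
    {"translation": [0, 0, 0], "twist": [0, 0, 0], "fingers": 0.6},
    {"translation": [0, 0, 0], "twist": [0, 0, 0], "fingers": 0.8},
    {"translation": [0, 0, 0], "twist": [0, 0, 0], "fingers": 1},
    {"translation": [0, 0, 0], "twist": [0, 0, 0], "fingers": 1},
  ],
)

```text
time: 15.92
eef_pos: [0.5461, -0.3163, 0.0107]
tcp_rot: [0.817, 0.492, -0.258, 0.156]
contact_force: [-0.3, -0.2, 0.2]
opening: 1.001
finger_force: 0.0
```

Run:
```python
from h import *
t=tool(); rel=np.load("rel2.npy"); M=[.534,-.34]; st=get_state(); c=t@rel; print(c[:3].round(3),st["opening"],st["contact_force"].round(1)); 
c=carr(62,180,(c@[0,0,.023,1])[:3]); c[2,3]=.05; np.save("c_lay.npy",c); print(c[:3,3])
b=t.copy(); b[2,3]+=.13; b[:2,3]+=.01*np.array([.47,.88]); go(b,"up")
L=(c@[.010,0,0,1])[:3]; print("lift place",L)
for s in(-1,1):
  R=toolR(62,0,s); 
  B=T(R,[L[0],L[1],.15]); go(B,"pre",b); go(T(R,[L[0],L[1],.028]),"down",B); print(ik(B,st["qpos"],np.load("P.npy")))
```

```text
[[-0.469 -0.883 -0.     0.534]
 [-0.883  0.469 -0.002 -0.34 ]
 [ 0.002 -0.001 -1.     0.05 ]] 1.0006866094728406 [-0.3 -0.2  0.2]
[ 0.5335776  -0.33977128  0.05      ]
up shift [-0.089  0.    -0.149] twist [0. 0. 0.] rows 2.1 ->tcp [ 0.551 -0.307  0.141]
lift place [ 0.52888288 -0.34860076  0.05      ]
pre shift [-0.058 -0.     0.026] twist [0.002 0.585 0.002] rows 3.3 ->tcp [ 0.529 -0.349  0.15 ]
down shift [0.    0.    0.163] twist [0. 0. 0.] rows 2.0 ->tcp [ 0.529 -0.349  0.028]
(array([-7.41600583e-01,  2.72400780e-01,  1.74986915e+00,  1.62483047e-13,
        1.11932273e+00, -2.52908393e-01]), np.float64(6.294816551479775e-13))
pre shift [-0.058 -0.     0.026] twist [-9.040e-01  2.000e-03 -2.858e+00] rows 16.8 ->tcp [ 0.529 -0.349  0.15 ]
down shift [0.    0.    0.163] twist [0. 0. 0.] rows 2.0 ->tcp [ 0.529 -0.349  0.028]
(array([-0.61191034,  0.26540354,  1.79050986, -0.30913923,  1.03120396,
       -2.84      ]), np.float64(0.270565273029143))
```

>>> arm_command(
  steps=[
    {"translation": [-0.025, 0, -0.04], "twist": [0, 0, 0], "fingers": 1},
    {"translation": [-0.06, 0, -0.1], "twist": [0, 0, 0], "fingers": 1},
    {"translation": [-0.089, 0, -0.149], "twist": [0, 0, 0], "fingers": 1},
    {"translation": [-0.089, 0, -0.149], "twist": [0, 0, 0], "fingers": 1},
  ],
)

```text
time: 16.42
eef_pos: [0.5533, -0.3087, 0.1461]
tcp_rot: [0.817, 0.491, -0.256, 0.16]
contact_force: [0.4, 0.4, 0.1]
opening: 0.994
finger_force: 0.0
```

>>> arm_command(
  steps=[
    {"translation": [-0.015, 0, 0.006], "twist": [0, 0.146, 0], "fingers": 1},
    {"translation": [-0.03, 0, 0.013], "twist": [0, 0.29, 0], "fingers": 1},
    {"translation": [-0.044, 0, 0.02], "twist": [0, 0.44, 0.001], "fingers": 1},
    {"translation": [-0.058, 0, 0.026], "twist": [0.002, 0.585, 0.002], "fingers": 1},
    {"translation": [-0.058, 0, 0.026], "twist": [0.002, 0.585, 0.002], "fingers": 1},
  ],
)

```text
time: 17.05
eef_pos: [0.5269, -0.3513, 0.1488]
tcp_rot: [0.858, 0.513, -0.001, -0.001]
contact_force: [-0.8, -0.3, -0.3]
opening: 1.002
finger_force: 0.0
```

Run:
```python
from h import *
c=np.load("c_lay.npy"); L=(c@[.010,0,0,1])[:3]; t=tool(); print(t[:3,3])
go(T(toolR(62,0,-1),[L[0],L[1],.025]),"down")
p,b=read_camera("scene"),read_camera("top")
for k in(p,b):
  for n,z in(("carrier_base",.04),("carrier_lid",.02),("lift_place",.05)):
    for r in recognise(k,n)[:1]: print(n,at(k,r["point"],z).round(3),r["conf"])
```

```text
[ 0.52691057 -0.35132135  0.14879831]
down shift [0.005 0.001 0.165] twist [-0.002  0.001 -0.005] rows 2.0 ->tcp [ 0.529 -0.349  0.025]
carrier_base [ 0.525 -0.36   0.04 ] 0.66
carrier_lid [ 0.498 -0.403  0.02 ] 0.78
lift_place [ 0.513 -0.377  0.05 ] 0.62
carrier_base [ 0.561 -0.303  0.04 ] 0.77
lift_place [ 0.565 -0.31   0.05 ] 0.7
```

>>> arm_command(
  steps=[
    {"translation": [0.002, 0.001, 0.05], "twist": [-0.002, 0, -0.005], "fingers": 1},
    {"translation": [0.005, 0.001, 0.1], "twist": [-0.002, 0, -0.005], "fingers": 1},
    {"translation": [0.005, 0.001, 0.14], "twist": [-0.002, 0, -0.005], "fingers": 1},
    {"translation": [0.005, 0.001, 0.165], "twist": [-0.002, 0, -0.005], "fingers": 1},
    {"translation": [0.005, 0.001, 0.165], "twist": [-0.002, 0, -0.005], "fingers": 1},
  ],
)

```text
time: 18.08
eef_pos: [0.5303, -0.345, 0.0243]
tcp_rot: [0.856, 0.518, -0.0, -0.001]
contact_force: [-0.3, 0.6, 0.1]
opening: 0.999
finger_force: 0.0
```

>>> arm_command(
  steps=[
    {"translation": [0, 0, 0], "twist": [0, 0, 0], "fingers": -1},
    {"translation": [0, 0, 0], "twist": [0, 0, 0], "fingers": -1},
    {"translation": [0, 0, 0], "twist": [0, 0, 0], "fingers": -1},
    {"translation": [0, 0, 0], "twist": [0, 0, 0], "fingers": -1},
    {"translation": [0, 0, 0], "twist": [0, 0, 0], "fingers": -1},
  ],
  grip_force=45,
)

```text
time: 18.7
eef_pos: [0.5319, -0.3469, 0.028]
tcp_rot: [0.856, 0.517, 0.001, 0.002]
contact_force: [-0.7, 0.8, 6.6]
opening: 0.624
finger_force: 49.4
```

>>> arm_command(
  steps=[
    {"translation": [0, 0, -0.003], "twist": [0, 0, 0], "fingers": -1},
    {"translation": [0, 0, -0.01], "twist": [0, 0, 0], "fingers": -1},
    {"translation": [0, 0, -0.02], "twist": [0, 0, 0], "fingers": -1},
    {"translation": [0, 0, -0.03], "twist": [0, 0, 0], "fingers": -1},
    {"translation": [0, 0, -0.04], "twist": [0, 0, 0], "fingers": -1},
  ],
)

```text
time: 19.32
eef_pos: [0.5309, -0.346, 0.0565]
tcp_rot: [0.856, 0.517, 0.0, 0.001]
contact_force: [0.3, 0.2, -1.5]
opening: 0.624
finger_force: 48.5
```

Run:
```python
from h import *
p=read_camera("scene"); cv2.imwrite("pics/s8.png",cv2.resize(p["pixels"][120:260,200:384,::-1],(788,600)))
```

```text
(no output)
```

View pics/s8.png

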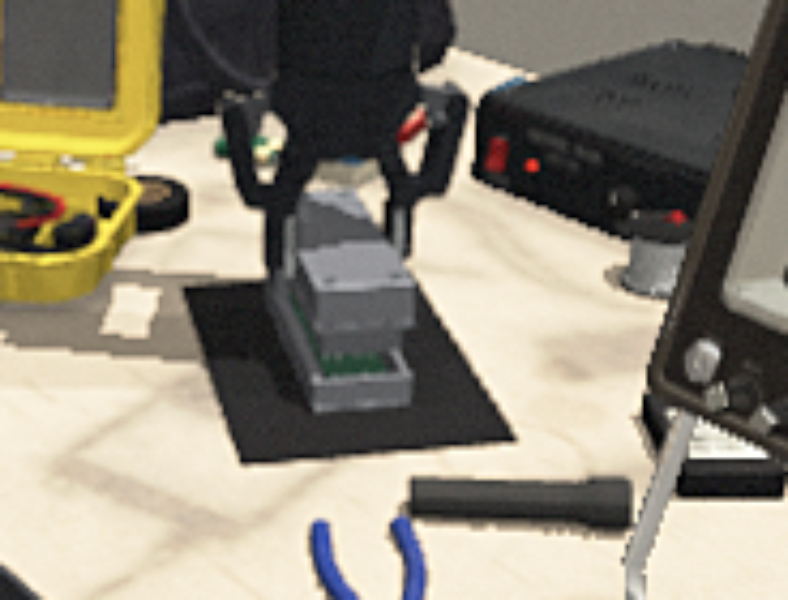

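The base is coming off straight, and the green board is lying in the lid at (355,365). I'll lift further and carry the base to the robot's side of the mat.

>>> arm_command(
  steps=[
    {"translation": [0, 0, -0.03], "twist": [0, 0, 0], "fingers": -1},
    {"translation": [0, 0, -0.06], "twist": [0, 0, 0], "fingers": -1},
    {"translation": [0, 0, -0.09], "twist": [0, 0, 0], "fingers": -1},
    {"translation": [0, 0, -0.11], "twist": [0, 0, 0], "fingers": -1},
    {"translation": [0, 0, -0.11], "twist": [0, 0, 0], "fingers": -1},
  ],
)

```text
time: 20.0
eef_pos: [0.5315, -0.3465, 0.14]
tcp_rot: [0.856, 0.517, 0.001, 0.002]
contact_force: [0.8, -0.0, -2.2]
opening: 0.621
finger_force: 48.7
```

Run:
```python
from h import *
t=tool(); P=np.load("P.npy"); R=toolR(62,0,-1)
A=T(R,[.408,-.331,.14]);B=T(R,[.408,-.331,.024]);go(A,"over");go(B,"down",A); print(get_state()["opening"],ik(B,get_state()["qpos"],P))
```

```text
over shift [-0.058 -0.155 -0.001] twist [0.004 0.001 0.005] rows 2.0 ->tcp [ 0.408 -0.331  0.14 ]
down shift [0.    0.    0.155] twist [0. 0. 0.] rows 1.9 ->tcp [ 0.408 -0.331  0.024]
0.6212285299189982 (array([-8.73452627e-01,  2.37759146e-01,  2.06691086e+00, -3.20588394e-14,
        8.36922643e-01, -3.84760436e-01]), np.float64(4.362972775890921e-14))
```

>>> arm_command(
  steps=[
    {"translation": [-0.012, -0.03, 0], "twist": [0, 0, 0], "fingers": -1},
    {"translation": [-0.027, -0.07, 0], "twist": [0.002, 0, 0.003], "fingers": -1},
    {"translation": [-0.042, -0.11, 0], "twist": [0.004, 0, 0.005], "fingers": -1},
    {"translation": [-0.055, -0.145, 0], "twist": [0.004, 0, 0.005], "fingers": -1},
    {"translation": [-0.058, -0.155, 0], "twist": [0.004, 0, 0.005], "fingers": -1},
  ],
)

```text
time: 20.62
eef_pos: [0.406, -0.3295, 0.1368]
tcp_rot: [0.857, 0.515, -0.001, -0.002]
contact_force: [-0.7, 0.2, -1.9]
opening: 0.622
finger_force: 48.6
```

>>> arm_command(
  steps=[
    {"translation": [0, 0, 0.04], "twist": [0, 0, 0], "fingers": -1},
    {"translation": [0, 0, 0.08], "twist": [0, 0, 0], "fingers": -1},
    {"translation": [0, 0, 0.12], "twist": [0, 0, 0], "fingers": -1},
    {"translation": [0, 0, 0.145], "twist": [0, 0, 0], "fingers": -1},
    {"translation": [0, 0, 0.153], "twist": [0, 0, 0], "fingers": -1},
  ],
)

```text
time: 21.25
eef_pos: [0.4071, -0.3296, 0.022]
tcp_rot: [0.857, 0.515, -0.001, -0.002]
contact_force: [-0.3, -0.1, -1.3]
opening: 0.619
finger_force: 48.6
```

>>> arm_command(
  steps=[
    {"translation": [0, 0, 0.001], "twist": [0, 0, 0], "fingers": -1},
    {"translation": [0, 0, 0.002], "twist": [0, 0, 0], "fingers": -1},
    {"translation": [0, 0, 0.002], "twist": [0, 0, 0], "fingers": -1},
  ],
)

```text
time: 21.62
eef_pos: [0.4079, -0.3308, 0.0229]
tcp_rot: [0.857, 0.515, -0.001, -0.0]
contact_force: [0.2, -0.7, -2.0]
opening: 0.618
finger_force: 48.6
```

>>> arm_command(
  steps=[
    {"translation": [0, 0, 0.001], "twist": [0, 0, 0], "fingers": -1},
    {"translation": [0, 0, 0.002], "twist": [0, 0, 0], "fingers": -1},
    {"translation": [0, 0, 0.003], "twist": [0, 0, 0], "fingers": -1},
    {"translation": [0, 0, 0.003], "twist": [0, 0, 0], "fingers": -1},
  ],
)

```text
time: 22.12
eef_pos: [0.4074, -0.3303, 0.0201]
tcp_rot: [0.857, 0.515, -0.001, -0.001]
contact_force: [-1.5, 1.0, 1.7]
opening: 0.623
finger_force: 49.0
```

Touching. Release and rise.

>>> arm_command(
  steps=[
    {"translation": [0, 0, 0], "twist": [0, 0, 0], "fingers": 0.35},
    {"translation": [0, 0, 0], "twist": [0, 0, 0], "fingers": 0.5},
    {"translation": [0, 0, 0], "twist": [0, 0, 0], "fingers": 0.8},
    {"translation": [0, 0, 0], "twist": [0, 0, 0], "fingers": 1},
    {"translation": [0, 0, 0], "twist": [0, 0, 0], "fingers": 1},
  ],
)

```text
time: 22.75
eef_pos: [0.4074, -0.3303, 0.0197]
tcp_rot: [0.857, 0.515, -0.001, -0.001]
contact_force: [-0.7, -0.4, -1.0]
opening: 0.997
finger_force: 0.0
```

>>> arm_command(
  steps=[
    {"translation": [0, 0, -0.03], "twist": [0, 0, 0], "fingers": 1},
    {"translation": [0, 0, -0.08], "twist": [0, 0, 0], "fingers": 1},
    {"translation": [0, 0, -0.14], "twist": [0, 0, 0], "fingers": 1},
    {"translation": [0, 0, -0.2], "twist": [0, 0, 0], "fingers": 1},
    {"translation": [0, 0, -0.2], "twist": [0, 0, 0], "fingers": 1},
  ],
)

```text
time: 23.38
eef_pos: [0.4097, -0.3326, 0.1747]
tcp_rot: [0.857, 0.515, -0.0, 0.004]
contact_force: [0.1, 0.3, 0.1]
opening: 0.998
finger_force: 0.0
```

Run:
```python
from h import *
p=read_camera("scene"); cv2.imwrite("pics/s9.png",cv2.resize(p["pixels"][140:270,190:370,::-1],(788,569)))
for n,z in(("board",.02),("carrier_lid",.02),("carrier_base",.03),("pliers",.01),("pocket_torch",.02),("tape_roll",.019)):
    for r in recognise(p,n)[:1]: print(n,r["point"],at(p,r["point"],z).round(3),r["conf"])
```

```text
board [197.7, 280.6] [ 0.535 -0.353  0.02 ] 0.6
carrier_lid [194.9, 283.3] [ 0.551 -0.345  0.02 ] 0.6
carrier_base [210.0, 238.2] [ 0.405 -0.356  0.03 ] 0.7
pliers [258.6, 293.8] [ 0.395 -0.55   0.01 ] 0.68
pocket_torch [236.4, 325.4] [ 0.49  -0.542  0.02 ] 0.87
tape_roll [169.6, 236.2] [ 0.555 -0.138  0.019] 0.72
```

View pics/s9.png

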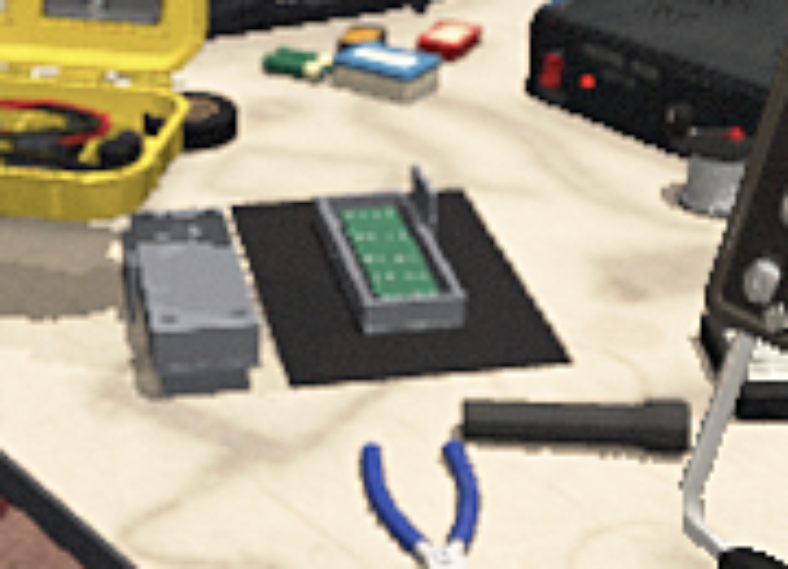

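The lid lies on the mat with the board in it, solder side up, at (390,250). The base is flat on the bench beside it at (195,300), and the torch, pliers and tape have not moved.

```bash
python3 -c "
from plant import sign_off; print(sign_off())"
```

```text
the job is handed in; nothing more can be done
None
```

I turned the closed carrier over and laid it on its lid in the middle of the mat, then lifted the base off and set it flat on the bench beside the mat. The board lies in the lid underside up and the bystanders were left alone. I handed the job in at about 23 s; the hand-in returned no verdict.

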